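# Set the green-capped vial under the needle and touch it off

## Task

Slide the white vial carrier along the bench, without lifting it, through the gap of the needle stand until the green-capped vial stands exactly under the needle. Then press the red thumb pad down until the needle touches the middle of the green cap, and let it spring fully back up. Leave the carrier there with all three vials upright in their wells, let go of everything, and do not disturb the bottle, the timer or the tape roll.

Things in the scene. Friction and masses are not known exactly. Their poses are not given: they have to be found in the camera images.
- stand: Fixed white needle stand. Origin on the bench exactly below the needle; z up, x points from its open front (which faces the robot's left) to its back, about along world -y (yaw -1.57 +-0.2). Two pillars (40 deep in x, 20 wide, inner faces at y = +-85 mm, feet 64 x 34 x 10 mm, inner edges y = +-85) leave a gap 170 mm wide; a beam joins them (40 deep, z 80 to 116 mm).
- head_front (a point): Middle of the lower front edge of the grey head in the beam: x = -32, y = 0, z = 62 mm of the stand. The head: x -32 to 32, y -22 to 22, z 62 to 150 mm. With the green vial under the needle the handle's centre is 18 mm in front of this face: a gripper pointing straight down strikes the head; lean the wrist 20 to 45 degrees to the robot's left (fingers down and to the stand's back).
- needle_tip (a point): Lower end of the thin steel needle (2.4 mm thick) under the head, on the stand's vertical axis; 48 mm over the bench when up, 10 mm above the top of a vial in the carrier. Moves down with the plunger.
- thumb_pad (a point): Centre of the top face of the red round thumb pad (30 mm across, 10 mm thick) above the head, on the needle's axis; 184 mm over the bench when up. Press it straight down from above.
- plunger (a joint): Travel of thumb pad and needle, m: 0 = up (sprung), grows downwards, stop at 0.016. Spring: 1 N at the start, 250 N/m more; the needle meets the cap of a vial below it at 0.010 (3.5 N), so press with 6 N or a little more. It springs back by itself.
- carrier: Loose white plastic vial carrier lying on the bench, 0.25 to 0.55 kg, 90 (x) x 96 (y) x 20 mm. Origin at the centre of its underside, z up, x points away from its handle. Three wells 16 mm deep (floor 4 mm above the underside) at x = +15 mm, y = -24, 0, +24 mm, a red line by each. Starts left of the stand, yaw -1.57 +-0.35.
- handle (a point): Grip point on the carrier's black upright handle, at x = -35 mm, y = 0, z = 50 mm of the carrier. The handle is 12 mm thick in the carrier's y (grip it across this), 16 mm in x, and reaches from z = 20 to 66 mm.
- vial_green: Loose 2 mL clear vial with a green cap, 12 mm thick, 34 mm high, standing in one of the carrier's wells (which one changes); origin at the centre of its underside, z up; its cap top is 38 mm over the bench. The one to bring under the needle.
- vial_blue: Vial of the same size with a blue cap in another well; origin as above.
- vial_black: Vial of the same size with a black cap in another well; origin as above.
- amber_bottle: Brown bottle with blue cap, 70 mm thick, 138 mm high, behind the work; origin at the centre of its underside. Leave alone. Two taller clear bottles stand fixed to its right, behind the stand.
- timer: Small white timer, 60 x 66 x 19 mm, between robot and carrier; origin at the centre of its underside. Leave alone.
- tape_roll: Green roll of tape lying flat, 62 mm across, 19 mm high, behind and left of the carrier; origin at the centre of its underside. Leave alone. Further left, beyond y = 0.45 m where x is over 0.40 m, stands a tall instrument: keep the wrist clear of it.

How it is judged (in metres and radians):
On the way, in this order (a step that is already met when the one before it is completed fails the run):
1. the green vial stands under the raised needle (within 4 mm), the carrier at rest (horizontal distance between needle_tip and vial_green below 0.004 m and value of joint plunger below 0.002 m and linear speed of carrier below 0.01 m/s), for 0.2 s.
2. the pressed needle touches the green cap within 4 mm of its middle, with more than 1 N (horizontal distance between needle_tip and vial_green below 0.004 m and value of joint plunger above 0.007 m and contact force between stand and vial_green above 1 N), for 0.1 s.
At the end, for the whole second after the job is handed in: The green vial stands within 4 mm (horizontally) of the needle's axis, the plunger is up (under 2 mm), the carrier lies flat and still on the bench, all three vials upright in their wells, and the bystanders are within 20 mm of where they stood (all of step 1 and height (world z) of carrier below 0.003 m and angle between carrier's own z axis and vertical below 0.05 rad and angle between each of vial_green, vial_blue, vial_black's own z axis and vertical below 0.15 rad and z of each of vial_green, vial_blue, vial_black in the frame of carrier below 0.008 m and distance of each of amber_bottle, timer, tape_roll from where it was at the start of the episode below 0.02 m); the robot touches nothing.
It fails at once if the carrier is lifted more than 15 mm off the bench (height (world z) of carrier above 0.015 m).
It fails at once if the amber bottle is moved by more than 20 mm (distance of amber_bottle from where it was at the start of the episode above 0.02 m).
It fails at once if the timer is moved by more than 20 mm (distance of timer from where it was at the start of the episode above 0.02 m).
It fails at once if the tape roll is moved by more than 20 mm (distance of tape_roll from where it was at the start of the episode above 0.02 m).
It also fails if it takes over 56 s, if anything falls off the work surface, if the arm or the gripper's body presses on something with over 40 N, if the wrist force passes 120 N, or if a joint passes its speed limit or range.

## Robot

A 6-joint arm with a two-finger parallel gripper is mounted at the origin on a cart in front of the work surface, level with it; the furniture and walls round the work are solid. World frame = base frame: x ahead of the robot, y to its left, z up, the work surface at z = 0. Lengths are in mm, angles in rad, forces in N, time in s.
With the tool pointing down it reaches from about 275 to 1000 mm from the base axis. Payload 8.4 kg.
Tool frame: the origin (TCP) lies between the finger pads; the fingertips stand 22 mm ahead of it and the grasp point (between the pads) lies 3 mm ahead of it (r.nose_length is the z of the fingertips in the tool frame, in mm); z points along the fingers, y is the line along which they close (so a half turn about z gives the same grasp; the last joint's range is limited). The gripper opens to 85 mm and grips with 20 to 120 N. Pads are 22 mm wide; open, the fingers measure 114 mm over their backs; the gripper's body (76 mm by 85 mm) begins 54 mm behind the grasp point. The pads swing forward as they close: fully open they stand 13 mm farther back than shut.
Start: joints at [-1.124, 0.353, 1.633, -0, 1.155, -0.002], TCP at [271.177, -563.108, 253.281] pointing down, gripper open.
Joint ranges: [-2.63, 2.63], [-0.92, 2.1], [0.06, 2.66], [-1.3, 4.44], [0, 2.69], [-3.02, 3.02]. Speed limits (rad/s): [2.22, 2.22, 2.79, 3.14, 3.14, 3.14].

## Interface

Orientations are given as [roll, pitch, yaw] about the fixed x, y, z axes, in that order (R = Rz(yaw) Ry(pitch) Rx(roll)).
In Python, from rig import r gives the robot as it stands.
- The arm moves only by the shell command python3 steer.py 'ROWS' [FORCE]. ROWS is a JSON list of rows, 1 to 5 of them, each written [[rx, ry, rz], [dx, dy, dz], opening]: a rotation vector rx, ry, rz in normalised numbers (1 is 180 degrees), then dx, dy, dz in a scale on which 1.0 is 600 mm, then the opening from 0.0 (shut) to 1.0 (fully open); each row shifts and turns the commanded pose from where the row before left it, along the tool's axes as they then stand; what a row does not reach is not made up. A row lasts 1/12 s, in which the tool goes at most 41.7 mm and 0.125 rad, less where a joint would pass 70% of its speed; a pose out of reach is approached as far as the arm can. The fingers move at their own pace and stop on an object; FORCE is the grip in N (left out, the last holds). Time passes only in rows, so rows that do not move let the fingers close. It prints the time, the measured TCP pose, the force, the opening and the grip force at its end. No shift or turn number may pass 1 either way. Input that does not fit is refused with a message, and nothing moves.
- r.sense(): the state, without advancing time (a new reading comes with each control period).
- r.grab_frame(name): name is "scene" or "top" or "wrist"; returns the picture (480x640x3 uint8, red, green, blue); there is no depth.
- r.camera_params(name): a dict with "fx", "fy", "cx", "cy" (pixels), "rvec" (rotation vector, rad) and "tvec" (3), from world to camera coordinates, as OpenCV has them. Camera axes: x right, y down, z forward; pixel columns grow to the right and rows downward; lengths in mm; the calibration is good to about 2 mm. The wrist camera is an equidistant fisheye: a pixel r from the principal point sees the ray r / f radians off the axis. A picture is of the moment at which its call begins: read the wrist's pose just before it. camera_params takes no time and is no camera call; for the wrist camera it gives the pose at the moment of the call.
- r.sign_off(): hands the job in; it is judged then, once.
The state is a dict: "clock": time; "qpos": joint angles; "qvel": joint speeds; "joint_efforts": joint torques, N m; "eef_pos": TCP position; "tcp_rot": TCP orientation; "contact_force": force on the tool from outside, world axes, zero at the start; "wrist_torque": the same for the moment, N m; "opening": opening from 0.0 (shut) to 1.0 (fully open); "grasp_force": force on a finger pad.
Only numpy, scipy, OpenCV 4.12 (cv2) and the standard library are available. Lean on these libraries where they do the work, as an engineer would, in place of code of your own. Each camera call takes 0.05 s, during which the arm holds its last target. There are 200 camera calls.

## Working session

There is one attempt and no reset: what is moved stays moved. The work goes in short steps, Python scripts to look and compute and a shell command to move; the robot and the scene stay as the last step left them, time stands still between calls to the robot, and variables do not carry over. Pictures are saved under pics/ and viewed, at most 10 in all, crops included, and the job is handed in when it is done.

```bash
ls; mkdir -p pics; python3 - <<'E'
from rig import r
import cv2,numpy as np
s=r.sense();print(s['clock'],s['eef_pos'],s['tcp_rot'])
for n in('scene','top'):
    im=r.grab_frame(n);cv2.imwrite(f'pics/{n}0.png',im[:,:,::-1]);p=r.camera_params(n);print(n,p)
E
```

```text
pics
rig.py
steer.py
0.0 [ 270.99380622 -562.70233477  252.58385149] [-3.14022031e+00  6.18421786e-06  4.48859938e-01]
scene {'fx': 585.4380556450632, 'fy': 585.4380556450632, 'cx': 313.2542964483721, 'cy': 239.416443591407, 'rvec': array([ 0.75207742, -2.63797935,  1.04127304]), 'tvec': array([499.14119912, 286.87399359, 801.21505048])}
top {'fx': 516.5169605375462, 'fy': 516.5169605375462, 'cx': 311.6976899718242, 'cy': 243.34681069300518, 'rvec': array([ 2.18238771, -2.19877859,  0.12337207]), 'tvec': array([  9.40680836, 580.34014347, 964.50426595])}
```

View pics/scene0.png

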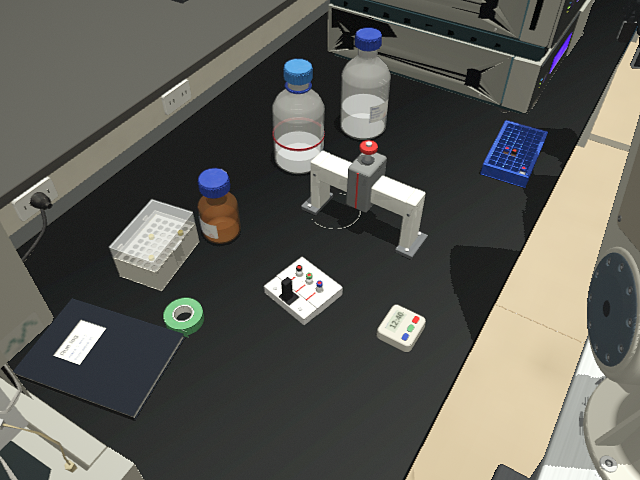

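View pics/top0.png

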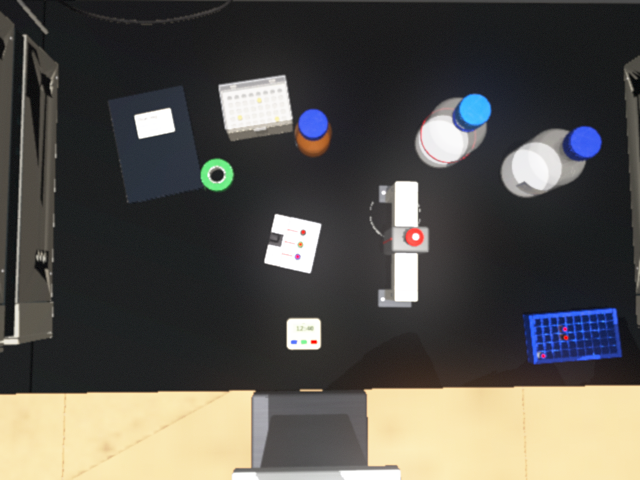

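The scene view shows the carrier at about (303,290) and the thumb pad at (369,147). In the top view the carrier is at (293,244), the pad at (414,237) and the stand's feet near x≈385. The cap colours are too small to read, so I'll zoom in.

```bash
python3 - <<'E'
import cv2,numpy as np
a=cv2.imread('pics/scene0.png')[240:340,250:350];b=cv2.imread('pics/top0.png')[204:284,253:333]
c=cv2.imread('pics/scene0.png')[130:260,290:430]
f=lambda i,s:cv2.resize(i,s,interpolation=cv2.INTER_CUBIC)
cv2.imwrite('pics/z0.png',np.hstack([f(a,(400,400)),f(b,(400,400))]))
E
```

```text
(no output)
```

View pics/z0.png

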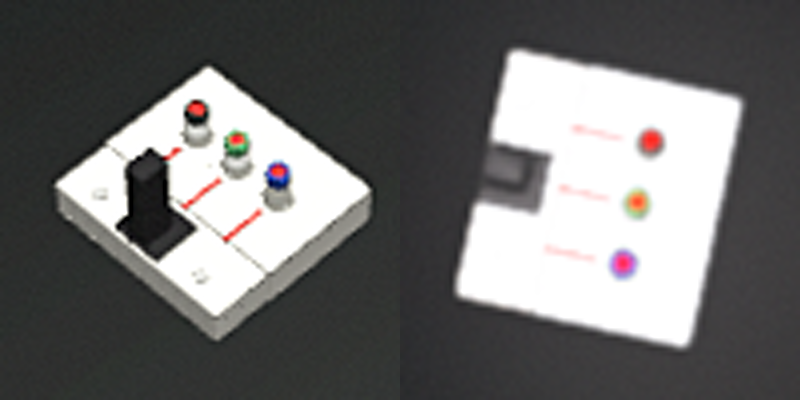

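The green cap is the middle well, so y=0 on the carrier. In the crops it sits at about (237,140) in scene and (637,203) in top. The cap centres are red septa. Next I'll measure.

```bash
cat > h.py <<'E'
import cv2,numpy as np
from scipy.spatial.transform import Rotation as R
def cam(p):
    M=cv2.Rodrigues(np.array(p['rvec'],float))[0]; return M,-M.T@np.array(p['tvec'],float)
def ray(p,uv,fish=False):
    M,c=cam(p); x=(uv[0]-p['cx'])/p['fx'];y=(uv[1]-p['cy'])/p['fy']
    if fish:
        t=np.hypot(x,y); d=np.array([x*np.sin(t)/t,y*np.sin(t)/t,np.cos(t)]) if t>0 else np.array([0,0,1.])
    else: d=np.array([x,y,1.])
    d=M.T@d; return c,d/np.linalg.norm(d)
def plane(p,uv,z,fish=False):
    c,d=ray(p,uv,fish); return c+d*(z-c[2])/d[2]
def tri(rs):
    A=sum(np.eye(3)-np.outer(d,d) for c,d in rs); b=sum((np.eye(3)-np.outer(d,d))@c for c,d in rs)
    X=np.linalg.solve(A,b); return X,[np.linalg.norm(np.cross(d,X-c)) for c,d in rs]
def blobs(m,amin=4):
    n,_,st,ce=cv2.connectedComponentsWithStats(m.astype(np.uint8)); return [(st[i,4],*st[i,:4],ce[i]) for i in range(1,n) if st[i,4]>=amin]
E
python3 - <<'E'
from h import *
from rig import r
np.set_printoptions(precision=1,suppress=True)
ps,pt=r.camera_params('scene'),r.camera_params('top')
S=cv2.imread('pics/scene0.png');T=cv2.imread('pics/top0.png')
def sat(I): h=cv2.cvtColor(I,cv2.COLOR_BGR2HSV).astype(int); return h[...,0],h[...,1],h[...,2]
for I,box,nm in((S,(240,340,250,350),'S'),(T,(204,284,253,333),'T'),(S,(130,170,350,390),'Spad'),(T,(220,255,395,435),'Tpad')):
    h,s,v=sat(I); m=np.zeros(h.shape,bool); y0,y1,x0,x1=box
    k=((h<12)|(h>150))&(s>(110))&(v>60)
    if nm=='S': k=(s>90)&(v>40)
    m[y0:y1,x0:x1]=k[y0:y1,x0:x1]
    print(nm,[(b[0],b[1:5],b[5].round(1)) for b in blobs(m)])
# carrier top outline in top image
def outl(I,box,thr):
    g=I.min(2); m=np.zeros(g.shape,np.uint8); y0,y1,x0,x1=box; m[y0:y1,x0:x1]=g[y0:y1,x0:x1]>thr
    c=max(cv2.findContours(m,0,1)[0],key=cv2.contourArea); return c
c=outl(T,(204,284,253,333),120); b=cv2.minAreaRect(c); print(b)
w=[plane(pt,q,20)[:2] for q in cv2.boxPoints(b)]; print(np.array(w),np.mean(w,0))
for i in range(4):
    d=w[(i+1)%4]-w[i]; print(np.linalg.norm(d),np.arctan2(d[1],d[0]))
# stand beam in top image
c=outl(T,(170,310,390,430),120); b=cv2.minAreaRect(c); print('beam',b); w=[plane(pt,q,116)[:2] for q in cv2.boxPoints(b)];print(np.array(w),np.mean(w,0))
for i in range(4):
    d=w[(i+1)%4]-w[i]; print(np.linalg.norm(d),np.arctan2(d[1],d[0]))
E
```

```text
S [(np.int32(14), (np.int32(297), np.int32(265), np.int32(5), np.int32(4)), array([298.8, 266.6])), (np.int32(26), (np.int32(306), np.int32(273), np.int32(6), np.int32(6)), array([308.8, 275.6])), (np.int32(7), (np.int32(290), np.int32(277), np.int32(5), np.int32(3)), array([292.1, 278.1])), (np.int32(30), (np.int32(316), np.int32(281), np.int32(6), np.int32(6)), array([318.8, 283.4])), (np.int32(14), (np.int32(295), np.int32(285), np.int32(10), np.int32(7)), array([299.6, 288. ])), (np.int32(15), (np.int32(306), np.int32(292), np.int32(9), np.int32(8)), array([310.2, 295.7]))]
T [(np.int32(13), (np.int32(301), np.int32(230), np.int32(4), np.int32(4)), array([302.6, 231.6])), (np.int32(7), (np.int32(299), np.int32(243), np.int32(3), np.int32(3)), array([300. , 243.7])), (np.int32(11), (np.int32(296), np.int32(255), np.int32(4), np.int32(4)), array([297.2, 256.2]))]
Spad [(np.int32(200), (np.int32(359), np.int32(140), np.int32(19), np.int32(15)), array([368.1, 147.2]))]
Tpad [(np.int32(216), (np.int32(405), np.int32(228), np.int32(19), np.int32(18)), array([413.8, 236.7]))]
((292.2529296875, 243.1117706298828), (48.700889587402344, 51.737918853759766), 12.52880859375)
[[543.5  98.7]
 [640.9  77. ]
 [619.8 -14.6]
 [522.6   7.9]] [581.7  42.3]
99.75810202518394 -0.21900813735962704
94.0200750129838 -1.7962762810465478
99.82808733009196 2.914181795639928
93.18173277723017 1.344544886990194
beam ((409.82098388671875, 243.72879028320312), (36.66959762573242, 125.71987915039062), 1.7899105548858643)
[[ 463.2 -125.9]
 [ 683.2 -137.6]
 [ 681.  -202.6]
 [ 460.6 -189.6]] [ 572.  -163.9]
220.34792635243417 -0.053127181754073986
65.05047513118672 -1.6053540214062663
220.75473772230663 3.082289174866471
63.68091361489715 1.5303150871545155
```

```bash
python3 - <<'E'
from h import *
from rig import r
np.set_printoptions(precision=1,suppress=True)
ps,pt=r.camera_params('scene'),r.camera_params('top')
print(cam(ps)[1],cam(pt)[1])
for n,u,v in(('blk',(298.8,266.3),(302.6,231.6)),('grn',(308.8,275.3),(300.2,244.3)),('blu',(318.8,283.2),(297.3,256.4)),('pad',(368.5,146),(414,236.7))):
    X,e=tri([ray(ps,u),ray(pt,v)]); print(n,X,np.array(e), plane(pt,v,184 if n=='pad' else 38), plane(ps,u,184 if n=='pad' else 38))
s=r.sense();p=r.camera_params('wrist');M,c=cam(p);print('wrist',c,M[2],p['fx'],p['cx'],p['cy'])
Rt=R.from_euler('xyz',s['tcp_rot']).as_matrix()
print('cam in tool',Rt.T@(c-s['eef_pos']),Rt.T@M.T)
E
```

```text
[240.8 549.5 783.2] [ 496.1   32.2 1009.9]
blk [602.1  22.6  37. ] [0.3 0.3] [601.7  22.5  38. ] [601.9  23.4  38. ]
grn [578.7  27.5  33.2] [0.8 0.8] [577.6  27.2  38. ] [577.2  31.2  38. ]
blu [555.7  33.1  33.3] [0.8 0.8] [554.7  32.8  38. ] [554.4  36.7  38. ]
pad [ 576.8 -156.7  180.7] [0. 0.] [ 576.5 -156.   184. ] [ 575.  -152.9  184. ]
wrist [ 343.5 -527.1  372.1] [-0.3 -0.1 -0.9] 371.64829954431775 316.80353735836405 231.16027611122638
cam in tool [  80.8   -0.8 -119.4] [[-0.  -0.9 -0.3]
 [ 1.   0.  -0. ]
 [ 0.  -0.3  0.9]]
```

```bash
cat >> h.py <<'E'
def Rt(psi,th):
    c=np.array([np.cos(psi),np.sin(psi),0]);u=np.array([0,0,1.])
    z=np.sin(th)*c-np.cos(th)*u; x=-np.cos(th)*c-np.sin(th)*u
    return np.stack([x,np.cross(z,x),z],1)
def plan(s,tcp,Rg):
    R0=R.from_euler('xyz',s['tcp_rot']).as_matrix()
    d=R0.T@(np.array(tcp)-s['eef_pos']); w=R.from_matrix(R0.T@Rg).as_rotvec()
    print('move first (tool) mm',d.round(1),'norm',np.linalg.norm(d).round(1),'| rot',w.round(4),np.linalg.norm(w).round(3),'| move after rot',(Rg.T@(np.array(tcp)-s['eef_pos'])).round(1))
E
python3 - <<'E'
from h import *
from rig import r
s=r.sense(); Rg=Rt(-1.793,np.radians(35)); h=np.array([589.2,76.3,50])
t=h-93*Rg[:,2]; print(t); plan(s,t+[0,0,100],Rg)
E
```

```text
[600.95562544 128.33113645 126.18114012]
move first (tool) mm [ 597.1 -479.5   27. ] norm 766.3 | rot [-0.2757 -0.5691 -0.8706] 1.076 | move after rot [ 626.9  169.5 -406.7]
```

Careful with the scale: shifts go in shares of 600 mm and turns go in shares of 180 degrees. That gives: 30 mm / 600 = 0.05, -24 mm / 600 = -0.04.

```bash
A='x'; python3 steer.py '[[[0, 0, 0], [0.05, -0.04, 0], 1], [[0, 0, 0], [0.05, -0.04, 0], 1], [[0, 0, 0], [0.05, -0.04, 0], 1], [[0, 0, 0], [0.05, -0.04, 0], 1], [[0, 0, 0], [0.05, -0.04, 0], 1]]' 40; python3 steer.py '[[[0, 0, 0], [0.05, -0.04, 0], 1], [[0, 0, 0], [0.05, -0.04, 0], 1], [[0, 0, 0], [0.05, -0.04, 0], 1], [[0, 0, 0], [0.05, -0.04, 0], 1], [[0, 0, 0], [0.05, -0.04, 0], 1]]'; python3 steer.py '[[[0, 0, 0], [0.05, -0.04, 0], 1], [[0, 0, 0], [0.05, -0.04, 0], 1], [[0, 0, 0], [0.05, -0.04, 0], 1], [[0, 0, 0], [0.05, -0.04, 0], 1], [[0, 0, 0], [0.05, -0.04, 0], 1]]'; python3 steer.py '[[[0, 0, 0], [0.05, -0.04, 0], 1], [[0, 0, 0], [0.05, -0.04, 0], 1], [[0, 0, 0], [0.05, -0.04, 0], 1], [[0, 0, 0], [0.05, -0.04, 0], 1], [[0, 0, 0], [0.05, -0.04, 0], 1]]'
```

```text
clock: 0.52
eef_pos: [354.4, -388.1, 252.9]
tcp_rot: [-3.141, 0.0, 0.448]
contact_force: [1.5, 0.7, 0.7]
opening: 1.002
grasp_force: 0.0
clock: 0.93
eef_pos: [437.6, -214.9, 253.2]
tcp_rot: [-3.141, 0.0, 0.449]
contact_force: [1.8, -0.6, -0.6]
opening: 1.003
grasp_force: 0.0
clock: 1.35
eef_pos: [520.7, -41.6, 253.2]
tcp_rot: [-3.142, 0.0, 0.449]
contact_force: [1.9, -0.8, 0.4]
opening: 1.004
grasp_force: 0.0
clock: 1.77
eef_pos: [603.8, 131.6, 252.9]
tcp_rot: [-3.142, 0.001, 0.449]
contact_force: [0.2, -0.9, -0.0]
opening: 1.007
grasp_force: 0.0
```

Scaled: -0.087 rad / 3.1416 = -0.0277.

```bash
python3 steer.py '[[[-0.0088, -0.0181, -0.0277], [0, 0, 0], 1], [[-0.0088, -0.0181, -0.0277], [0, 0, 0], 1], [[-0.0088, -0.0181, -0.0277], [0, 0, 0], 1], [[-0.0088, -0.0181, -0.0277], [0, 0, 0], 1], [[-0.0088, -0.0181, -0.0277], [0, 0, 0], 1]]';python3 steer.py '[[[-0.0088, -0.0181, -0.0277], [0, 0, 0], 1], [[-0.0088, -0.0181, -0.0277], [0, 0, 0], 1], [[-0.0088, -0.0181, -0.0277], [0, 0, 0], 1], [[-0.0088, -0.0181, -0.0277], [0, 0, 0], 1], [[-0.0088, -0.0181, -0.0277], [0, 0, 0], 1]]';python3 steer.py '[[[0, 0, 0], [0, 0, 0], 1], [[0, 0, 0], [0, 0, 0], 1]]'; python3 - <<'E'
from h import *
from rig import r
s=r.sense(); Rg=Rt(-1.793,np.radians(35)); h=np.array([589.2,76.3,50])
t=h-93*Rg[:,2]; plan(s,t,Rg)
p=r.camera_params('wrist'); im=r.grab_frame('wrist'); cv2.imwrite('pics/w1.png',im[:,:,::-1]); np.save('pics/w1.npy',p)
for n in('scene','top'): cv2.imwrite(f'pics/{n}1.png',r.grab_frame(n)[:,:,::-1])
E
```

```text
clock: 2.18
eef_pos: [603.6, 129.8, 253.0]
tcp_rot: [3.068, 0.309, 0.88]
contact_force: [0.1, 0.3, -0.5]
opening: 0.996
grasp_force: 0.0
clock: 2.6
eef_pos: [603.6, 129.8, 252.9]
tcp_rot: [-3.139, 0.615, 1.353]
contact_force: [0.2, -0.4, -0.2]
opening: 1.002
grasp_force: 0.0
clock: 2.77
eef_pos: [603.0, 130.4, 252.3]
tcp_rot: [-3.141, 0.612, 1.347]
contact_force: [-0.8, 0.1, -0.7]
opening: 1.0
grasp_force: 0.0
move first (tool) mm [ 70.4  -1.5 104.6] norm 126.2 | rot [-0.0015  0.001  -0.0012] 0.002 | move after rot [ 70.3  -1.6 104.7]
```

View pics/w1.png

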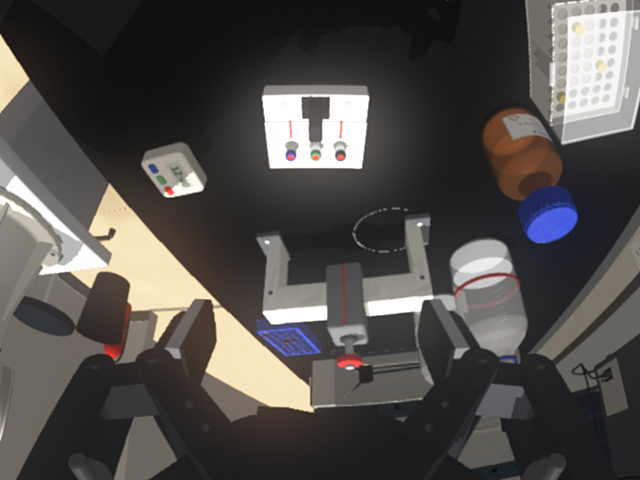

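The wrist view shows the carrier at (316,125) with its handle post around (316,128). The stand's feet are at (266,242) and (416,224), the head at (346,300) and the pad at (349,362). I'll zoom in for exact corners.

```bash
python3 - <<'E'
import cv2,numpy as np
f=lambda n,x,y,w,h,k:cv2.resize(cv2.imread(f'pics/{n}.png')[y:y+h,x:x+w],(w*k,h*k),interpolation=cv2.INTER_CUBIC)
a=f('w1',255,75,120,100,3);b=f('w1',240,200,200,100,2)
c=f('top0',365,175,75,140,2);d=f('scene0',295,135,140,130,2)
C=np.zeros((600,800,3),np.uint8)
C[:300,:360]=a;C[:200,370:770]=b;C[310:590,:150]=c;C[310:570,160:440]=d
C[210:600-40,450:800]=f('scene0',265,260,50,50,7)
cv2.imwrite('pics/z1.png',C)
E
```

```text
(no output)
```

View pics/z1.png

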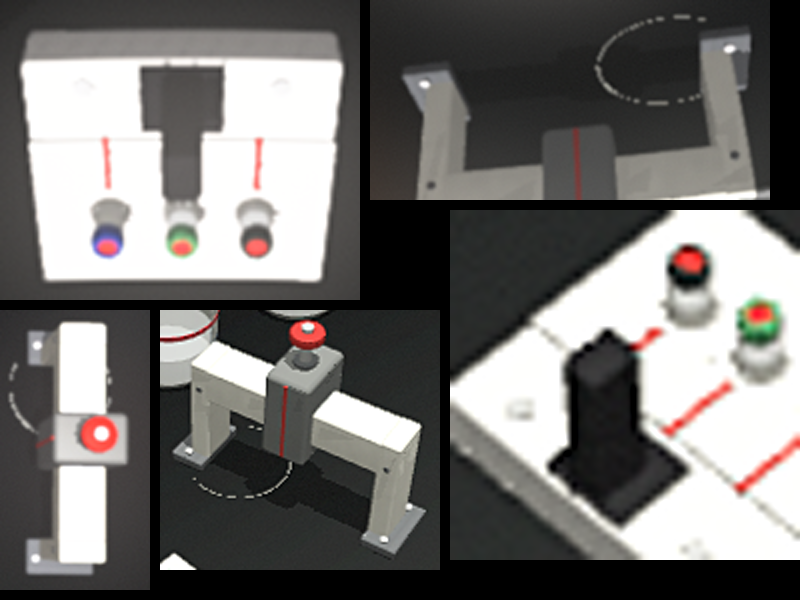

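The zoom gives the foot screws, the handle top and the caps in each view. Handle top comes out at about (286.7,281.1) in scene and (274.4,237.6) in top.

```bash
python3 - <<'E'
from h import *
from rig import r
np.set_printoptions(precision=1,suppress=True)
ps,pt=r.camera_params('scene'),r.camera_params('top');pw=np.load('pics/w1.npy',allow_pickle=True).item()
I=cv2.imread('pics/w1.png');h=cv2.cvtColor(I,cv2.COLOR_BGR2HSV).astype(int)
k=((h[...,0]<12)|(h[...,0]>150))&(h[...,1]>120)&(h[...,2]>60)
for (y0,y1,x0,x1) in((140,165,280,350),(345,375,330,370)):
    m=np.zeros(k.shape,bool);m[y0:y1,x0:x1]=k[y0:y1,x0:x1];print([(b[0],b[5].round(1)) for b in blobs(m)])
def go(n,S,T,W):
    L=[ray(ps,S),ray(pt,T)]+([ray(pw,W,True)] if W else [])
    X,e=tri(L);print(n,X,np.array(e))
    if W:print('   t+w',*tri(L[1:]),' s+w',tri([L[0],L[2]])[0])
go('blk',(298.8,266.3),(302.6,231.6),(255+257/3,75+245/3))
go('grn',(308.8,275.3),(300.2,244.3),(255+182/3,75+245/3))
go('blu',(318.8,283.2),(297.3,256.4),(255+107/3,75+246/3))
go('pad',(368.5,146),(414,236.7),(349,362))
go('screwR',(406.5,249),(382,299),(267,242.5))
go('screwL',(310,205),(384,193),(419.5,224))
go('handletop',(286.7,281.1),(274.4,237.6),None)
print('handle far top edge w',plane(pw,(315.7,141.3),66,True))
E
```

```text
[(np.int32(26), array([290.5, 157. ])), (np.int32(22), array([315.3, 157.1])), (np.int32(30), array([340.1, 157.1]))]
[(np.int32(255), array([349.3, 360.4]))]
blk [602.   22.7  35.7] [1.  0.3 1.1]
   t+w [601.7  22.5  34.1] [np.float64(0.3675817981534781), np.float64(0.36758179815342323)]  s+w [601.9  23.9  36.9]
grn [578.2  27.8  34. ] [1.  0.7 0.5]
   t+w [577.8  27.2  33.4] [np.float64(0.1851484613457718), np.float64(0.18514846134574894)]  s+w [578.2  29.7  36.1]
blu [555.1  33.6  34.7] [1.1 0.8 0.8]
   t+w [554.6  33.   34.3] [np.float64(0.45494312097797035), np.float64(0.4549431209778144)]  s+w [554.9  35.8  37. ]
pad [ 576.4 -156.8  179.9] [0.9 0.5 1.4]
   t+w [ 576.1 -156.9  179.3] [np.float64(0.8956034954721601), np.float64(0.8956034954723526)]  s+w [ 576.  -156.1  180.2]
screwR [ 473.  -129.6   12.1] [0.6 0.5 0.5]
   t+w [ 472.6 -129.9   11.8] [np.float64(0.2699641072531827), np.float64(0.26996410725315767)]  s+w [ 473.1 -128.2   13.1]
screwL [ 681.  -138.4    8.8] [0.7 0.7 0.2]
   t+w [ 680.8 -138.8    8.2] [np.float64(0.28384680380278265), np.float64(0.28384680380273397)]  s+w [ 681.  -137.2    9.8]
handletop [589.3  75.2  61. ] [1.1 1.1]
handle far top edge w [588.1  72.4  66. ]
```

Scaled: 40 mm / 600 = 0.0667, 35 mm / 600 = 0.0583.

```bash
python3 steer.py '[[[0, 0, 0], [0.0583, -0.0017, 0], 1], [[0, 0, 0], [0.0583, -0.0017, 0], 1], [[0, 0, 0], [0, 0, 0.0667], 1], [[0, 0, 0], [0, 0, 0.0667], 1], [[0, 0, 0], [0, 0, 0.0667], 1]]'; python3 steer.py '[[[0, 0, 0], [0, 0, 0.0417], 1], [[0, 0, 0], [0, 0, 0.0417], 1], [[0, 0, 0], [0, 0, 0.0217], 0.7], [[0, 0, 0], [0, 0, 0], 0.7], [[0, 0, 0], [0, 0, 0], 0.7]]'; python3 - <<'E'
from h import *
from rig import r
s=r.sense(); Rg=Rt(-1.793,np.radians(35)); h=np.array([589.2,76.3,50])
plan(s,h-3*Rg[:,2],Rg)
p=r.camera_params('wrist'); im=r.grab_frame('wrist'); cv2.imwrite('pics/w2.png',im[:,:,::-1])
E
```

```text
clock: 3.33
eef_pos: [599.3, 118.4, 114.1]
tcp_rot: [3.139, 0.61, 1.345]
contact_force: [0.5, -0.4, -0.6]
opening: 0.999
grasp_force: 0.0
clock: 3.75
eef_pos: [591.4, 83.2, 63.9]
tcp_rot: [3.141, 0.612, 1.346]
contact_force: [-0.5, -0.1, 1.5]
opening: 0.699
grasp_force: 0.0
move first (tool) mm [ 2.1 -0.6 12.5] norm 12.6 | rot [-0.001   0.0009 -0.0024] 0.003 | move after rot [ 2.1 -0.6 12.5]
```

View pics/w2.png

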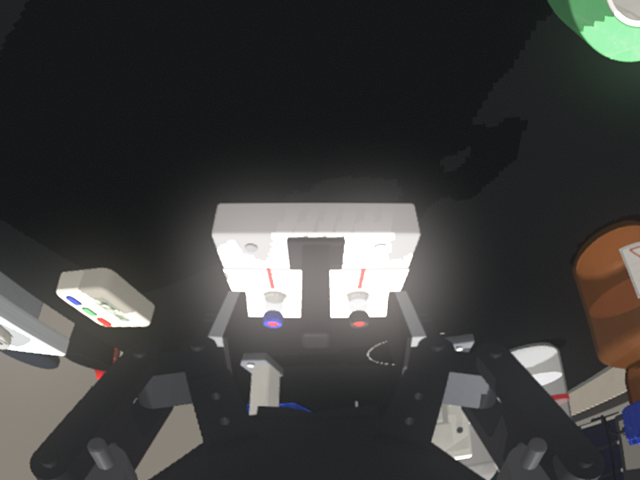

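The handle at (315,270) is centred between the fingers at (228–410). I'll go down and close.

Scaled: 12.5 mm / 600 = 0.0208, 2 mm / 600 = 0.0033.

```bash
python3 steer.py '[[[0, 0, 0], [0.0033, -0.001, 0.0208], 0.7], [[0, 0, 0], [0, 0, 0], 0], [[0, 0, 0], [0, 0, 0], 0], [[0, 0, 0], [0, 0, 0], 0], [[0, 0, 0], [0, 0, 0], 0]]' 60; python3 steer.py '[[[0, 0, 0], [0, 0, 0], 0], [[0, 0, 0], [0, 0, 0], 0], [[0, 0, 0], [0, 0, 0], 0]]'; python3 - <<'E'
from h import *
from rig import r
np.set_printoptions(precision=1,suppress=True)
s=r.sense(); print(s['eef_pos'],s['tcp_rot'])
ps,pt=r.camera_params('scene'),r.camera_params('top')
psi=-1.613; cx=np.array([np.cos(psi),np.sin(psi),0])
# grip point -> green offset in the tool frame stays; green now ~ (578.2,27.5)
R0=R.from_euler('xyz',s['tcp_rot']).as_matrix()
z=R0[:,2]; print('psi tool',np.arctan2(z[1],z[0]),'lean',np.degrees(np.arccos(-z[2])))
E
```

```text
clock: 4.22
eef_pos: [589.5, 78.5, 52.3]
tcp_rot: [3.141, 0.612, 1.348]
contact_force: [5.0, 0.1, 3.1]
opening: 0.135
grasp_force: 17.3
clock: 4.47
eef_pos: [589.5, 78.6, 52.3]
tcp_rot: [3.141, 0.612, 1.348]
contact_force: [-0.3, 2.8, 4.7]
opening: 0.132
grasp_force: 59.2
[589.5  78.6  52.3] [3.1 0.6 1.3]
psi tool -1.7924280169857936 lean 35.04637747817824
```

Scaled: -0.0293 rad / 3.1416 = -0.0093.

```bash
python3 steer.py '[[[-0.0066, 0, -0.0093], [0, 0, 0], 0], [[-0.0066, 0, -0.0093], [0, 0, 0], 0], [[-0.0066, 0, -0.0093], [0, 0, 0], 0], [[-0.0066, 0, -0.0093], [0, 0, 0], 0], [[-0.0066, 0, -0.0093], [0, 0, 0], 0]]'; python3 steer.py '[[[0, 0, 0], [0, 0, 0], 0], [[0, 0, 0], [0, 0, 0], 0]]'; python3 - <<'E'
from h import *
from rig import r
s=r.sense(); Rg=Rt(-1.613,np.radians(35)); plan(s,[578.3,-104.2,52.3],Rg)
E
```

```text
clock: 4.88
eef_pos: [588.8, 77.7, 52.3]
tcp_rot: [-3.141, 0.613, 1.53]
contact_force: [-1.3, -1.3, 5.8]
opening: 0.131
grasp_force: 59.1
clock: 5.05
eef_pos: [588.7, 77.8, 52.3]
tcp_rot: [-3.141, 0.613, 1.528]
contact_force: [-3.8, -0.2, 6.1]
opening: 0.131
grasp_force: 59.4
move first (tool) mm [-149.    -2.5  104.9] norm 182.3 | rot [-0.0011  0.0025 -0.0007] 0.003 | move after rot [-149.3   -2.7  104.5]
```

Scaled: -10.6 mm / 600 = -0.0177, 7.5 mm / 600 = 0.0125.

```bash
python3 steer.py '[[[0, 0, 0], [-0.0177, -0.0003, 0.0125], 0], [[0, 0, 0], [-0.0177, -0.0003, 0.0125], 0], [[0, 0, 0], [-0.0177, -0.0003, 0.0125], 0], [[0, 0, 0], [-0.0177, -0.0003, 0.0125], 0], [[0, 0, 0], [-0.0177, -0.0003, 0.0125], 0]]'; python3 steer.py '[[[0, 0, 0], [-0.0177, -0.0003, 0.0125], 0], [[0, 0, 0], [-0.0177, -0.0003, 0.0125], 0], [[0, 0, 0], [-0.0177, -0.0003, 0.0125], 0], [[0, 0, 0], [-0.0177, -0.0003, 0.0125], 0], [[0, 0, 0], [0, 0, 0], 0]]'; python3 - <<'E'
from h import *
from rig import r
s=r.sense(); Rg=Rt(-1.613,np.radians(35)); plan(s,[578.3,-104.2,52.3],Rg)
np.save('pics/w3.npy',r.camera_params('wrist'))
im=r.grab_frame('wrist'); cv2.imwrite('pics/w3.png',im[:,:,::-1]);im=r.grab_frame('scene'); cv2.imwrite('pics/scene3.png',im[:,:,::-1])
a=cv2.imread('pics/w3.png')[200:440,200:440];b=cv2.imread('pics/scene3.png')[150:290,280:420]
cv2.imwrite('pics/z3.png',np.hstack([cv2.resize(a,(400,400)),cv2.resize(b,(400,400))]))
E
```

```text
clock: 5.47
eef_pos: [586.6, 14.0, 52.3]
tcp_rot: [3.138, 0.61, 1.526]
contact_force: [1.8, 7.9, 8.2]
opening: 0.129
grasp_force: 60.4
clock: 5.88
eef_pos: [583.2, -40.0, 52.3]
tcp_rot: [3.139, 0.613, 1.525]
contact_force: [3.8, -4.4, 4.3]
opening: 0.128
grasp_force: 58.9
move first (tool) mm [-52.7  -2.1  37. ] norm 64.4 | rot [ 0.0006  0.0017 -0.0026] 0.003 | move after rot [-52.7  -2.2  36.9]
```

View pics/z3.png

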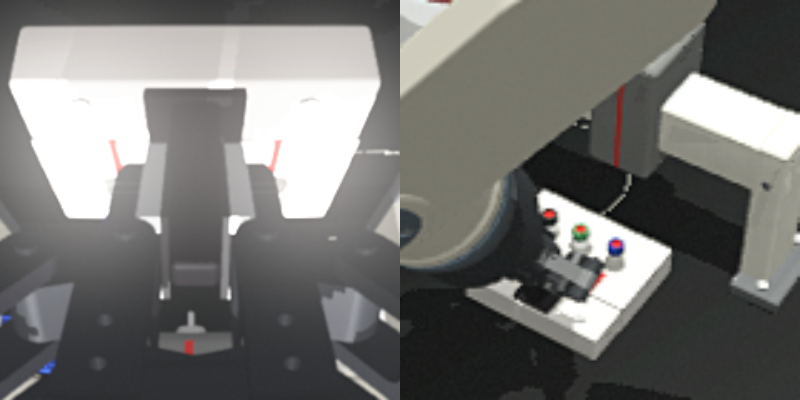

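The wrist view shows the fingers gripping the handle. In scene the carrier is flat and the caps are visible, with green at about (343,231). I'll check green's offset from the TCP here, since the head will hide it later.

```bash
python3 - <<'E'
from h import *
from rig import r
np.set_printoptions(precision=2,suppress=True)
s=r.sense(); ps=r.camera_params('scene');pt=r.camera_params('top'); t=s['eef_pos']
I=cv2.imread('pics/scene3.png');H=cv2.cvtColor(I,cv2.COLOR_BGR2HSV).astype(int)
m=np.zeros(H.shape[:2],bool); m[215:245,322:365]=((H[...,1]>90)&(H[...,2]>40))[215:245,322:365]
B=[b for b in blobs(m,8)]
for b in B: print(b[0],b[5],plane(ps,b[5],38)[:2]+[1,-3.6])
z=R.from_euler('xyz',s['tcp_rot']).as_matrix()[:,2];psi=np.arctan2(z[1],z[0]);c=np.array([np.cos(psi),np.sin(psi)]);print('psi',psi,'pred',t[:2]+52.3*c)
# top view
im=r.grab_frame('top'); cv2.imwrite('pics/top3.png',im[:,:,::-1])
E
```

```text
13 [331.62 224.62] [606.19 -93.21]
21 [342.76 231.05] [581.26 -89.82]
26 [355.   235.88] [557.09 -90.86]
psi -1.612786503477004 pred [580.89 -91.88]
```

Scaled: -10.5 mm / 600 = -0.0175, 7.4 mm / 600 = 0.0123.

```bash
python3 steer.py '[[[0, 0, 0], [-0.0175, -0.0007, 0.0123], 0], [[0, 0, 0], [-0.0175, -0.0007, 0.0123], 0], [[0, 0, 0], [-0.0175, -0.0007, 0.0123], 0], [[0, 0, 0], [-0.0175, -0.0007, 0.0123], 0], [[0, 0, 0], [-0.0088, -0.0005, 0.0062], 0]]'; python3 steer.py '[[[0, 0, 0], [0, 0, 0], 0], [[0, 0, 0], [0, 0, 0], 0]]'; python3 - <<'E'
from h import *
from rig import r
s=r.sense(); Rg=Rt(-1.613,np.radians(35)); plan(s,[578.3,-104.2,52.3],Rg)
E
```

```text
clock: 6.45
eef_pos: [579.3, -96.0, 52.3]
tcp_rot: [3.138, 0.611, 1.525]
contact_force: [0.9, 9.8, 11.9]
opening: 0.127
grasp_force: 61.0
clock: 6.62
eef_pos: [579.0, -96.7, 52.3]
tcp_rot: [3.139, 0.613, 1.526]
contact_force: [3.9, -4.0, 5.9]
opening: 0.128
grasp_force: 59.2
move first (tool) mm [-6.1 -0.4  4.3] norm 7.5 | rot [ 0.001   0.0022 -0.0021] 0.003 | move after rot [-6.1 -0.4  4.3]
```

Scaled: -3.1 mm / 600 = -0.0052, 2.2 mm / 600 = 0.0037.

```bash
python3 steer.py '[[[0, 0, 0], [-0.0052, -0.0003, 0.0037], 0], [[0, 0, 0], [-0.0052, -0.0003, 0.0037], 0], [[0, 0, 0], [0, 0, 0], 0], [[0, 0, 0], [0, 0, 0], 0], [[0, 0, 0], [0, 0, 0], 0]]'; python3 - <<'E'
from h import *
from rig import r
s=r.sense(); Rg=Rt(-1.613,np.radians(35)); plan(s,[578.3,-104.2,52.3],Rg)
np.save('pics/w4.npy',r.camera_params('wrist'))
for n in('wrist','scene','top'): cv2.imwrite(f'pics/{n}4.png',r.grab_frame(n)[:,:,::-1])
a=cv2.imread('pics/wrist4.png')[220:460,220:420];b=cv2.imread('pics/scene4.png')[150:290,310:430]
cv2.imwrite('pics/z4.png',np.hstack([cv2.resize(a,(400,480)),cv2.resize(b,(400,480))]))
E
```

```text
clock: 7.03
eef_pos: [578.8, -103.2, 52.3]
tcp_rot: [3.138, 0.612, 1.526]
contact_force: [2.6, 2.5, 9.1]
opening: 0.125
grasp_force: 60.2
move first (tool) mm [-0.8 -0.4  0.6] norm 1.1 | rot [ 0.0021  0.001  -0.0022] 0.003 | move after rot [-0.8 -0.4  0.6]
```

View pics/z4.png

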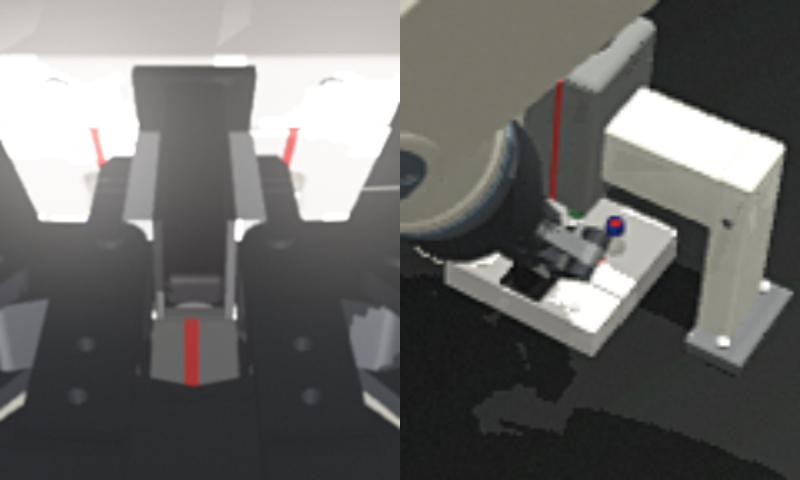

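In the wrist view the head's red line, at about pixel column 315, lines up with the handle. The scene view shows the carrier under the head, hiding the green cap. I'll nudge the last millimetre, release, back off and look under the head.

Scaled: -0.9 mm / 600 = -0.0015, 0.6 mm / 600 = 0.001.

```bash
python3 steer.py '[[[0, 0, 0], [-0.0015, -0.0007, 0.001], 0], [[0, 0, 0], [0, 0, 0], 0], [[0, 0, 0], [0, 0, 0], 0.4], [[0, 0, 0], [0, 0, 0], 0.4], [[0, 0, 0], [0, 0, 0], 0.4]]'; python3 steer.py '[[[0, 0, 0], [0, 0, 0], 0.6], [[0, 0, 0], [0, 0, -0.025], 0.6], [[0, 0, 0], [0, 0, -0.0417], 0.6], [[0, 0, 0], [0, 0, -0.0667], 0.6], [[0, 0, 0], [0, 0, -0.0667], 0.6]]';  python3 steer.py '[[[0, 0, 0], [0.0333, 0, 0], 0.6], [[0, 0, 0], [0.0333, 0, 0], 0.6], [[0, 0, 0], [0, 0, 0], 0.6], [[0, 0, 0], [0, 0, 0], 0.6]]'; python3 - <<'E'
from h import *
from rig import r
np.save('pics/w5.npy',r.camera_params('wrist'))
for n in('wrist','scene'): cv2.imwrite(f'pics/{n}5.png',r.grab_frame(n)[:,:,::-1])
a=cv2.imread('pics/wrist5.png')[140:380,200:440];b=cv2.imread('pics/scene5.png')[150:290,310:430]
cv2.imwrite('pics/z5.png',np.hstack([cv2.resize(a,(480,480)),cv2.resize(b,(320,373))[:,:].copy() if 0 else cv2.copyMakeBorder(cv2.resize(b,(320,373)),0,107,0,0,0)]))
E
```

```text
clock: 7.6
eef_pos: [576.2, -104.8, 51.0]
tcp_rot: [-3.141, 0.612, 1.527]
contact_force: [0.5, -0.8, -0.1]
opening: 0.397
grasp_force: 0.0
clock: 8.02
eef_pos: [578.6, -35.1, 150.7]
tcp_rot: [-3.139, 0.612, 1.528]
contact_force: [1.4, -0.1, -0.6]
opening: 0.601
grasp_force: 0.0
clock: 8.35
eef_pos: [580.8, -2.3, 126.9]
tcp_rot: [-3.141, 0.612, 1.529]
contact_force: [-0.4, -0.4, -0.6]
opening: 0.603
grasp_force: 0.0
```

View pics/z5.png

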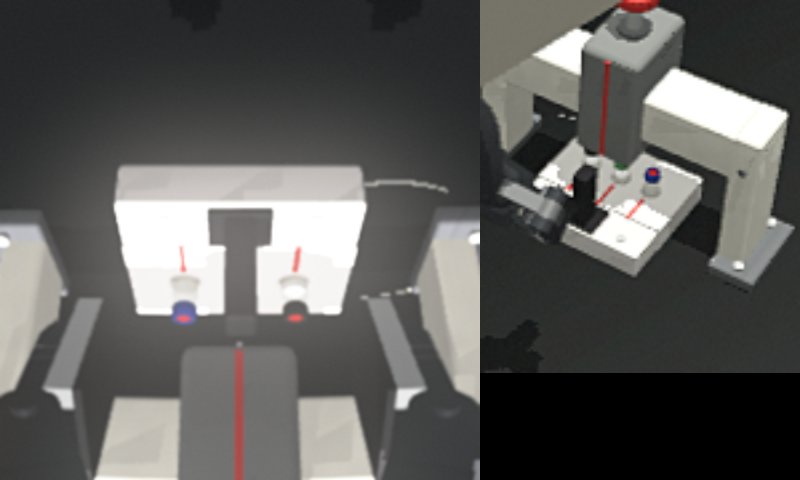

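The wrist view shows the blue and black caps at about (184,313) and (295,313) in the crop. The red head line is at x=239 with its lower edge at y≈347, and the handle is at x=240, so sideways alignment looks good. Now the distance along the slide.

```bash
python3 - <<'E'
from h import *
from rig import r
np.set_printoptions(precision=1,suppress=True)
ps=r.camera_params('scene')
cx=np.array([np.cos(-1.613),np.sin(-1.613),0])
def red(I,box,smin=120):
    h=cv2.cvtColor(I,cv2.COLOR_BGR2HSV).astype(int);k=((h[...,0]<12)|(h[...,0]>150))&(h[...,1]>smin)&(h[...,2]>60)
    y0,y1,x0,x1=box;m=np.zeros(k.shape,bool);m[y0:y1,x0:x1]=k[y0:y1,x0:x1];return blobs(m,5)
for n,box,head in(('w1',(140,165,280,350),None),('wrist5',(292,304,280,356),1)):
    pw=np.load(f"pics/{n.replace('wrist','w')}.npy",allow_pickle=True).item();I=cv2.imread(f'pics/{n}.png')
    P=[plane(pw,b[5],38,True) for b in red(I,box)];print(n,[b[5].round(1) for b in red(I,box)],np.array(P))
    if head:
        bl=red(I,(305,345,310,330));b=max(bl,key=lambda b:b[0]);print('line',b[1:5])
        e=plane(pw,(b[1]+b[3]/2-.5,b[2]),62,True);print('head edge',e,'axis->',e+32*cx)
        print('green mid',np.mean(P,0),'tri blue w/scene:')
        I2=cv2.imread('pics/scene5.png');q=red(I2,(210,222,368,384),90);print([ (x[0],x[5]) for x in q]);
        if q:
            print(tri([ray(ps,q[0][5]),ray(pw,red(I,box)[0][5],True)]), plane(ps,q[0][5],38)+[1,-3.6,0])
            pad=tri([ray(ps,(368.5,146)),ray(ps,(368.5,146))]) if 0 else None
E
```

```text
w1 [array([290.5, 157. ]), array([315.3, 157.1]), array([340.1, 157.1])] [[555.1  36.3  38. ]
 [578.1  30.8  38. ]
 [601.2  25.7  38. ]]
wrist5 [array([291.4, 298.9]), array([347.5, 298.5])] [[ 552.1 -150.3   38. ]
 [ 599.9 -151.6   38. ]]
line (np.int32(318), np.int32(316), np.int32(3), np.int32(29))
head edge [ 576.3 -132.5   62. ] axis-> [ 574.9 -164.5   62. ]
green mid [ 576. -151.   38.] tri blue w/scene:
[(np.int32(8), array([374.5, 214.5]))]
(array([ 552.1, -153.2,   36.9]), [np.float64(0.44198899535850555), np.float64(0.44198899535844)]) [ 553.1 -156.3   38. ]
```

Estimates of the along-slide distance disagree by a few millimetres. To see needle and cap together, I'll put the wrist camera low at an oblique angle on the robot's side.

```bash
python3 - <<'E'
from h import *
from rig import r
np.set_printoptions(precision=1,suppress=True)
s=r.sense(); Rg=Rt(-.785,np.radians(65)); A=np.array([576.1,-156.5,0]);u=np.array([-.7071,.7071,0])
plan(s,A+105*u+[0,0,112],Rg)
print('timer',plane(r.camera_params('top'),(304,334),19),'bottle',plane(r.camera_params('top'),(313,140),0))
E
```

```text
move first (tool) mm [-58.4 -75.5  59.6] norm 112.6 | rot [-0.6 -0.5 -0.5] 0.972 | move after rot [  13.8 -111.5    6.1]
timer [408.4  21.   19. ] bottle [789.7  -0.    0. ]
```

```bash
python3 - <<'E'
from h import *
from rig import r
s=r.sense(); Rg=Rt(-.785,np.radians(65)); plan(s,s['eef_pos'],Rg)
E
```

```text
move first (tool) mm [0. 0. 0.] norm 0.0 | rot [-0.6431 -0.4914 -0.5382] 0.972 | move after rot [0. 0. 0.]
```

Careful with the scale: shifts go in shares of 600 mm and turns go in shares of 180 degrees. That gives: -0.0804 rad / 3.1416 = -0.0256.

```bash
python3 steer.py '[[[-0.0256, -0.0195, -0.0214], [0, 0, 0], 0.3], [[-0.0256, -0.0195, -0.0214], [0, 0, 0], 0.3], [[-0.0256, -0.0195, -0.0214], [0, 0, 0], 0.3], [[-0.0256, -0.0195, -0.0214], [0, 0, 0], 0.3], [[-0.0256, -0.0195, -0.0214], [0, 0, 0], 0.3]]'; python3 steer.py '[[[-0.0256, -0.0195, -0.0214], [0, 0, 0], 0.3], [[-0.0256, -0.0195, -0.0214], [0, 0, 0], 0.3], [[-0.0256, -0.0195, -0.0214], [0, 0, 0], 0.3], [[0, 0, 0], [0, 0, 0], 0.3], [[0, 0, 0], [0, 0, 0], 0.3]]'; python3 - <<'E'
from h import *
from rig import r
s=r.sense(); Rg=Rt(-.785,np.radians(65)); A=np.array([576.1,-156.5,0]);u=np.array([-.7071,.7071,0])
plan(s,A+105*u+[0,0,112],Rg); print(s['qpos'].round(2),cam(r.camera_params('wrist'))[1])
E
```

```text
clock: 8.87
eef_pos: [581.5, -3.3, 127.5]
tcp_rot: [3.051, 0.941, 1.979]
contact_force: [0.3, -0.6, -0.4]
opening: 0.3
grasp_force: 0.0
clock: 9.28
eef_pos: [569.0, 67.4, 171.7]
tcp_rot: [-3.028, 1.044, 2.345]
contact_force: [-0.7, 0.2, 0.1]
opening: 0.299
grasp_force: 0.0
move first (tool) mm [  21.4 -142.3   98.8] norm 174.5 | rot [-0.1241 -0.0906 -0.0003] 0.154 | move after rot [  29.5 -153.3   78.1]
[ 0.62  0.53  2.06 -1.3   1.12  0.89] [477.1590489  180.766976   160.61023606]
```

```bash
python3 - <<'E'
from h import *
from rig import r
s=r.sense(); R0=R.from_euler('xyz',s['tcp_rot']).as_matrix();z=R0[:,2];print(np.arctan2(z[1],z[0]),np.degrees(np.arccos(-z[2])))
psi=-1.1;Rg=Rt(psi,np.radians(55)); A=np.array([576.1,-156.5,0]);u=-np.array([np.cos(psi),np.sin(psi),0])
plan(s,A+115*u+[0,0,115],Rg)
E
```

```text
-0.928181460908703 60.039397793224296
move first (tool) mm [  21.2 -107.6   89.2] norm 141.4 | rot [0.1421 0.0925 0.1581] 0.232 | move after rot [ -3.9 -95.2 104.4]
```

Scaled: 26 mm / 600 = 0.0433, -24 mm / 600 = -0.04, 0.079 rad / 3.1416 = 0.0251.

```bash
python3 steer.py '[[[0.0226, 0.0147, 0.0251], [0, 0, 0], 0.3], [[0.0226, 0.0147, 0.0251], [0, 0, 0], 0.3], [[0, 0, 0], [-0.0017, -0.04, 0.0433], 0.3], [[0, 0, 0], [-0.0017, -0.04, 0.0433], 0.3], [[0, 0, 0], [-0.0017, -0.04, 0.0433], 0.3]]'; python3 steer.py '[[[0, 0, 0], [-0.0017, -0.04, 0.0433], 0.3], [[0, 0, 0], [0, 0, 0], 0.3], [[0, 0, 0], [0, 0, 0], 0.3]]'; python3 - <<'E'
from h import *
from rig import r
s=r.sense(); psi=-1.1;Rg=Rt(psi,np.radians(55)); A=np.array([576.1,-156.5,0]);u=-np.array([np.cos(psi),np.sin(psi),0])
plan(s,A+115*u+[0,0,115],Rg); print(s['qpos'].round(2),cam(r.camera_params('wrist'))[1])
np.save('pics/w6.npy',r.camera_params('wrist'));im=r.grab_frame('wrist'); cv2.imwrite('pics/wrist6.png',im[:,:,::-1])
a=im[120:420,140:500,::-1]; cv2.imwrite('pics/z6.png',cv2.resize(a,(720,600),interpolation=cv2.INTER_CUBIC))
E
```

```text
clock: 9.7
eef_pos: [534.3, -26.4, 128.5]
tcp_rot: [3.14, 0.959, 2.037]
contact_force: [0.2, -1.4, -0.7]
opening: 0.297
grasp_force: 0.0
clock: 9.95
eef_pos: [521.8, -48.4, 120.4]
tcp_rot: [-3.121, 0.952, 2.041]
contact_force: [0.4, 0.7, 0.0]
opening: 0.296
grasp_force: 0.0
move first (tool) mm [ 0.9 -0.4  8. ] norm 8.0 | rot [-0.0216 -0.0075 -0.0004] 0.023 | move after rot [ 1.  -0.6  7.9]
[ 0.43  0.55  2.16 -1.3   1.01  1.04] [457.60199141  82.826437   122.95241468]
```

View pics/z6.png

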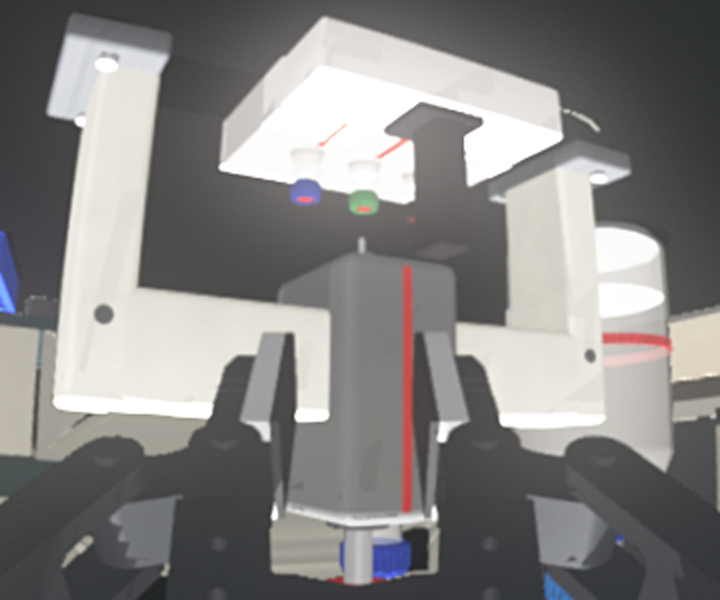

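This view shows the needle tip at crop (362,240) and the green septum at (365,210), almost in line. I'll quantify the remaining offset.

```bash
python3 - <<'E'
from h import *
np.set_printoptions(precision=2,suppress=True)
pw=np.load('pics/w6.npy',allow_pickle=True).item();I=cv2.imread('pics/wrist6.png')
h=cv2.cvtColor(I,cv2.COLOR_BGR2HSV).astype(int)
box=(slice(210,232),slice(310,335))
g=(h[...,1]>70)&(h[...,0]>40)&(h[...,0]<90); rd=((h[...,0]<12)|(h[...,0]>165))&(h[...,1]>100)
for n,k in(('green',g),('red',rd)):
    m=np.zeros(k.shape,bool);m[box]=k[box];print(n,[(b[0],b[1:5],b[5]) for b in blobs(m,4)])
G=cv2.cvtColor(I,cv2.COLOR_BGR2GRAY);print(G[236:248,314:328])
c=cam(pw)[1]
def lat(uv,z):
    P=plane(pw,uv,z,True);return P
A=np.array([576.1,-156.5]);v=A-c[:2];v/=np.linalg.norm(v);n=np.array([v[1],-v[0]])
for nm,uv,z in(('needle tip',(320.7,239.5),48),('needle root',(320.7,244),58),('rod',(318.8,397),170),('cap red',(322,224.5),38)):
    _,d=ray(pw,uv,True);d2=d[:2]/np.linalg.norm(d[:2]);rng=np.linalg.norm(A-c[:2])
    print(nm,lat(uv,z),'perp offset from assumed axis',rng*(d2@n),'v',v,'n',n)
E
```

```text
green []
red [(np.int32(10), (np.int32(319), np.int32(224), np.int32(6), np.int32(2)), array([321.5, 224.4]))]
[[ 99 100  99  99  99  99  99  98  98 100  98 100 100  98]
 [ 99  98  98  97  98 100 102 102  98  97  98  98  98  97]
 [ 96  99  97  96  98 113 128 128 108  98  96  97  97  97]
 [ 95  97  96  95 104 134 165 162 126 101  96  96  96  96]
 [ 95  95  94  94 110 151 187 184 142 105  93  95  94  95]
 [ 95  94  94  94 109 153 190 186 147 106  92  93  94  94]
 [ 94  93  92  91 109 151 188 184 145 103  92  92  92  94]
 [ 93  92  91  90 107 151 187 185 144 103  89  91  90  92]
 [ 90  89  91  90 107 151 186 183 144 103  91  89  91  89]
 [ 92  95  97  96 111 146 177 177 141 109  97  95  91  89]
 [103 108 111 112 116 134 154 154 133 119 115 109 101  95]
 [118 123 123 124 124 125 130 129 126 127 127 123 115 108]]
needle tip [ 575.58 -154.99   48.  ] perp offset from assumed axis -0.20935143431519593 v [ 0.44 -0.9 ] n [-0.9  -0.44]
needle root [ 564.81 -133.22   58.  ] perp offset from assumed axis -0.23823255293982007 v [ 0.44 -0.9 ] n [-0.9  -0.44]
rod [ 597.01 -198.75  170.  ] perp offset from assumed axis 0.0063994950542383446 v [ 0.44 -0.9 ] n [-0.9  -0.44]
cap red [ 574.02 -149.89   38.  ] perp offset from assumed axis -1.0962426950706463 v [ 0.44 -0.9 ] n [-0.9  -0.44]
```

The cap is about 0.7 mm off perpendicular to this line of sight. Together with the other views, the green vial stops roughly 2–3 mm short. I'll go back, regrip and push about 2.5 mm.

Scaled: -40 mm / 600 = -0.0667, 30 mm / 600 = 0.05.

```bash
python3 steer.py '[[[0, 0, 0], [0, 0, -0.0667], 0.5], [[0, 0, 0], [0, 0.05, -0.0333], 0.6], [[0, 0, 0], [0, 0.05, -0.0167], 0.6], [[0, 0, 0], [0, 0.0333, 0], 0.6], [[0, 0, 0], [0, 0, 0], 0.6]]'; python3 - <<'E'
from h import *
from rig import r
s=r.sense();Rg=Rt(-1.613,np.radians(35)); print(s['eef_pos'],s['qpos'].round(2))
plan(s,np.array([578,-104.5,52])-90*Rg[:,2],Rg)
E
```

```text
clock: 10.42
eef_pos: [574.9, 44.8, 162.3]
tcp_rot: [-3.136, 0.952, 2.036]
contact_force: [0.4, -0.3, 0.5]
opening: 0.598
grasp_force: 0.0
[574.86492028  44.75540649 162.26828437] [ 0.54  0.54  1.97 -1.11  1.13  0.86]
move first (tool) mm [-22.2 -38.5  94.5] norm 104.4 | rot [0.3537 0.3349 0.3607] 0.606 | move after rot [-58.8   9.4  85.8]
```

Scaled: 0.0721 rad / 3.1416 = 0.023.

```bash
python3 steer.py '[[[0.0225, 0.0213, 0.023], [0, 0, 0], 0.6], [[0.0225, 0.0213, 0.023], [0, 0, 0], 0.6], [[0.0225, 0.0213, 0.023], [0, 0, 0], 0.6], [[0.0225, 0.0213, 0.023], [0, 0, 0], 0.6], [[0.0225, 0.0213, 0.023], [0, 0, 0], 0.6]]'; python3 steer.py '[[[0, 0, 0], [-0.0483, 0.0075, 0.0167], 0.6], [[0, 0, 0], [-0.0483, 0.0075, 0.0167], 0.6], [[0, 0, 0], [0, 0, 0.05], 0.6], [[0, 0, 0], [0, 0, 0.05], 0.6], [[0, 0, 0], [0, 0, 0], 0.6]]';python3 - <<'E'
from h import *
from rig import r
s=r.sense();Rg=Rt(-1.613,np.radians(35)); print(s['eef_pos'])
plan(s,np.array([578,-104.5,52]),Rg)
E
```

```text
clock: 10.83
eef_pos: [570.5, 41.7, 161.2]
tcp_rot: [-3.135, 0.611, 1.526]
contact_force: [1.1, -0.6, -1.2]
opening: 0.598
grasp_force: 0.0
clock: 11.25
eef_pos: [571.6, -55.9, 125.5]
tcp_rot: [-3.128, 0.616, 1.53]
contact_force: [-2.1, -1.2, -0.0]
opening: 0.599
grasp_force: 0.0
[571.64707454 -55.93561354 125.53829767]
move first (tool) mm [ 3.1  9.5 87.8] norm 88.4 | rot [-0.0126  0.0053  0.0015] 0.014 | move after rot [ 2.7  8.4 87.9]
```

Scaled: 25 mm / 600 = 0.0417, 8.4 mm / 600 = 0.014, -0.0126 rad / 3.1416 = -0.004.

```bash
python3 steer.py '[[[-0.004, 0.0016, 0.0005], [0, 0, 0], 0.6], [[0, 0, 0], [0.0045, 0.014, 0.0417], 0.6], [[0, 0, 0], [0, 0, 0.0417], 0.6], [[0, 0, 0], [0, 0, 0], 0.6], [[0, 0, 0], [0, 0, 0], 0.6]]';python3 - <<'E'
from h import *
from rig import r
s=r.sense();Rg=Rt(-1.613,np.radians(35)); print(s['eef_pos'])
plan(s,np.array([578,-104.5,52]),Rg)
E
```

```text
clock: 11.67
eef_pos: [581.8, -79.3, 86.5]
tcp_rot: [3.136, 0.61, 1.528]
contact_force: [0.3, 0.1, -0.5]
opening: 0.601
grasp_force: 0.0
[581.84764361 -79.31850254  86.48858123]
move first (tool) mm [-1.  -3.  42.8] norm 42.9 | rot [ 0.0054 -0.0007 -0.0002] 0.005 | move after rot [-1.  -2.8 42.8]
```

Scaled: 14 mm / 600 = 0.0233, -3 mm / 600 = -0.005, 0.005 rad / 3.1416 = 0.0016.

```bash
python3 steer.py '[[[0.0016, 0, 0], [-0.0017, -0.005, 0.0233], 0.6], [[0, 0, 0], [0, 0, 0.0233], 0.6], [[0, 0, 0], [0, 0, 0.0233], 0.6], [[0, 0, 0], [0, 0, 0], 0.6], [[0, 0, 0], [0, 0, 0], 0.6]]'; python3 steer.py '[[[0, 0, 0], [0, 0, 0], 0], [[0, 0, 0], [0, 0, 0], 0], [[0, 0, 0], [0, 0, 0], 0], [[0, 0, 0], [0, 0, 0], 0], [[0, 0, 0], [0, 0, 0], 0]]'; python3 - <<'E'
from h import *
from rig import r
s=r.sense();Rg=Rt(-1.613,np.radians(35)); print(s['eef_pos'])
plan(s,s['eef_pos']+[0.4,-2.5,0],Rg)
E
```

```text
clock: 12.08
eef_pos: [577.1, -105.1, 51.4]
tcp_rot: [-3.14, 0.61, 1.529]
contact_force: [-0.1, 0.2, -0.2]
opening: 0.602
grasp_force: 0.0
clock: 12.5
eef_pos: [578.3, -104.2, 52.7]
tcp_rot: [3.14, 0.61, 1.528]
contact_force: [-0.3, 1.7, 3.0]
opening: 0.129
grasp_force: 58.8
[ 578.31776336 -104.21137348   52.68404464]
move first (tool) mm [-2.   0.5  1.4] norm 2.5 | rot [ 0.0015 -0.0011 -0.0005] 0.002 | move after rot [-2.   0.5  1.4]
```

Scaled: -1 mm / 600 = -0.0017, 0.7 mm / 600 = 0.0012.

```bash
python3 steer.py '[[[0, 0, 0], [-0.0017, 0.0004, 0.0012], 0], [[0, 0, 0], [-0.0017, 0.0004, 0.0012], 0], [[0, 0, 0], [0, 0, 0], 0], [[0, 0, 0], [0, 0, 0], 0], [[0, 0, 0], [0, 0, 0], 0]]'; python3 - <<'E'
from rig import r
print(r.sense()['eef_pos'])
E
```

```text
clock: 12.92
eef_pos: [578.7, -106.5, 52.7]
tcp_rot: [3.139, 0.61, 1.528]
contact_force: [0.1, 4.7, 6.0]
opening: 0.13
grasp_force: 59.3
[ 578.7463171  -106.48542776   52.67248416]
```

Scaled: -25 mm / 600 = -0.0417, -15 mm / 600 = -0.025.

```bash
python3 steer.py '[[[0, 0, 0], [0, 0, 0], 0.4], [[0, 0, 0], [0, 0, 0], 0.5], [[0, 0, 0], [0, 0, 0], 0.6], [[0, 0, 0], [0, 0, -0.025], 0.6], [[0, 0, 0], [0, 0, -0.0417], 0.6]]'; python3 steer.py '[[[0, 0, 0], [0, 0, -0.0667], 0.5], [[0, 0, 0], [0, 0, -0.0667], 0.4], [[0, 0, 0], [0.0333, 0, 0], 0.3], [[0, 0, 0], [0, 0, 0], 0.3], [[0, 0, 0], [0, 0, 0], 0.3]]'; python3 - <<'E'
from h import *
from rig import r
s=r.sense(); print(s['eef_pos']);psi=-2.1;Rg=Rt(psi,np.radians(55)); A=np.array([576.1,-156.5,0]);u=-np.array([np.cos(psi),np.sin(psi),0])
plan(s,A+118*u+[0,0,115],Rg)
E
```

```text
clock: 13.33
eef_pos: [577.5, -84.6, 84.1]
tcp_rot: [-3.137, 0.611, 1.529]
contact_force: [0.8, -0.3, 0.2]
opening: 0.599
grasp_force: 0.0
clock: 13.75
eef_pos: [581.7, -20.9, 139.8]
tcp_rot: [3.141, 0.61, 1.53]
contact_force: [-0.4, -1.0, -0.2]
opening: 0.298
grasp_force: 0.0
[581.74685586 -20.8594471  139.77613349]
move first (tool) mm [-11.7  55.2  38.4] norm 68.3 | rot [ 0.3476 -0.3434  0.347 ] 0.599 | move after rot [19.2 63.6 15.8]
```

Scaled: 0.0695 rad / 3.1416 = 0.0221.

```bash
python3 steer.py '[[[0.0221, -0.0219, 0.0221], [0, 0, 0], 0.3], [[0.0221, -0.0219, 0.0221], [0, 0, 0], 0.3], [[0.0221, -0.0219, 0.0221], [0, 0, 0], 0.3], [[0.0221, -0.0219, 0.0221], [0, 0, 0], 0.3], [[0.0221, -0.0219, 0.0221], [0, 0, 0], 0.3]]'; python3 steer.py '[[[0, 0, 0], [0.015, 0.0533, 0], 0.3], [[0, 0, 0], [0.015, 0.0533, 0], 0.3], [[0, 0, 0], [0, 0, 0.02], 0.3], [[0, 0, 0], [0, 0, 0], 0.3], [[0, 0, 0], [0, 0, 0], 0.3]]'; python3 - <<'E'
from h import *
from rig import r
s=r.sense(); psi=-2.1;Rg=Rt(psi,np.radians(55)); A=np.array([576.1,-156.5,0]);u=-np.array([np.cos(psi),np.sin(psi),0])
plan(s,A+118*u+[0,0,115],Rg);print(s['qpos'].round(2))
pw=r.camera_params('wrist');np.save('pics/w7.npy',pw);im=r.grab_frame('wrist'); cv2.imwrite('pics/wrist7.png',im[:,:,::-1]);I=im[:,:,::-1]
M,c=cam(pw)
def proj(P):
    q=M@(np.array(P)-c);t=np.arctan2(np.hypot(q[0],q[1]),q[2]);k=pw['fx']*t/np.hypot(q[0],q[1]);return np.array([pw['cx']+k*q[0],pw['cy']+k*q[1]])
n=proj([576.1,-156.5,48]);g=proj([576.1,-156.5,38]);print('proj needle',n,'cap',g)
h=cv2.cvtColor(I,cv2.COLOR_BGR2HSV).astype(int)
rd=((h[...,0]<12)|(h[...,0]>150))&(h[...,1]>90)&(h[...,2]>60)
m=np.zeros(rd.shape,bool);m[int(g[1])-25:int(g[1])+25,int(g[0])-60:int(g[0])+60]=rd[int(g[1])-25:int(g[1])+25,int(g[0])-60:int(g[0])+60]
for b in blobs(m,3):print(b[0],b[1:5],b[5].round(1),I[int(b[5][1])-1:int(b[5][1])+1,int(b[5][0])-4].tolist())
G=cv2.cvtColor(np.ascontiguousarray(I),cv2.COLOR_BGR2GRAY);y,x=int(n[1]),int(n[0]);np.set_printoptions(linewidth=200);print(y-5,x-11);print(G[y-5:y+9,x-11:x+11])
E
```

```text
clock: 14.17
eef_pos: [581.4, -22.1, 139.3]
tcp_rot: [-3.142, 0.965, 1.036]
contact_force: [0.1, 0.2, -0.6]
opening: 0.299
grasp_force: 0.0
clock: 14.58
eef_pos: [635.8, -54.9, 116.9]
tcp_rot: [-3.137, 0.962, 1.042]
contact_force: [-0.2, 0.9, -0.2]
opening: 0.3
grasp_force: 0.0
move first (tool) mm [ 1.6 -0.2  1. ] norm 1.9 | rot [-0.0043  0.0023  0.    ] 0.005 | move after rot [ 1.6 -0.2  1. ]
[ 0.22  0.88  1.36 -0.65  1.65  0.96]
proj needle [318.51500978 241.73834702] cap [318.53096334 228.68711398]
22 (np.int32(345), np.int32(220), np.int32(8), np.int32(4)) [348.6 221.8] [[93, 95, 100], [95, 97, 117]]
13 (np.int32(315), np.int32(226), np.int32(7), np.int32(2)) [318.2 226.5] [[118, 155, 128], [116, 149, 147]]
236 307
[[ 81  80  81  79  81  79  80  81  80  80  80  79  80  80  80  81  80  82  81  81  81  80]
 [ 79  80  81  79  80  80  79  79  80  79  80  79  81  79  80  80  79  79  81  79  80  78]
 [ 79  79  79  79  79  79  79  79  79  78  78  79  78  79  79  78  80  78  79  80  79  79]
 [ 79  79  78  79  78  79  78  77  77  80  87  87  82  77  77  79  77  78  77  77  77  78]
 [ 78 
[... 204 characters left out ...]
5  73  84 124 158 166 140  94  74  75  76  75  75  75  75  76]
 [ 74  73  74  75  75  75  73  72  83 122 157 165 139  93  72  73  74  75  73  75  75  75]
 [ 74  75  74  74  73  74  73  70  83 121 155 163 138  92  72  71  74  74  74  74  72  73]
 [ 73  72  72  73  73  73  71  69  81 120 155 163 137  91  71  71  73  72  72  73  74  72]
 [ 71  71  73  72  71  72  72  71  83 121 154 163 137  92  73  73  72  71  71  72  73  73]
 [ 73  71  71  70  71  76  81  85  98 129 154 155 134  97  86  84  78  73  71  71  72  71]
 [ 69  70  70  73  80  93 104 106 118 133 141 137 122 106 104 101  92  82  72  70  70  69]
 [ 75  76  78  85  97 111 113 110 111 110 110 108 105 103 103 105 104  94  84  75  71  70]]
```

The far-side view combined with the earlier one puts the cap about 0.3 mm from the needle axis, with the projected rows consistent. So I'll back off, go vertical and press.

Scaled: -40 mm / 600 = -0.0667, -30 mm / 600 = -0.05.

```bash
python3 steer.py '[[[0, 0, 0], [0, 0, -0.0667], 0], [[0, 0, 0], [0, 0, -0.0667], 0], [[0, 0, 0], [-0.0333, 0, -0.05], 0], [[0, 0, 0], [-0.0333, 0, -0.05], 0], [[0, 0, 0], [0, 0, 0], 0]]'; python3 - <<'E'
from h import *
from rig import r
s=r.sense(); print(s['eef_pos'],s['opening'],r.nose_length);plan(s,[576.1,-156.5,235],Rt(-2.1,0))
E
```

```text
clock: 15.05
eef_pos: [686.0, 28.6, 238.5]
tcp_rot: [3.129, 0.954, 1.032]
contact_force: [0.9, -0.1, 1.0]
opening: 0.0
grasp_force: 0.0
[686.01422818  28.62854058 238.49776026] 0.00014780613840233527 22.0
move first (tool) mm [-121.7   -1.6  177.6] norm 215.3 | rot [ 0.0073  0.9538 -0.0029] 0.954 | move after rot [-215.3   -1.4    3.5]
```

Scaled: 0.119 rad / 3.1416 = 0.0379.

```bash
python3 steer.py '[[[0, 0.0379, 0], [0, 0, 0], 0], [[0, 0.0379, 0], [0, 0, 0], 0], [[0, 0.0379, 0], [0, 0, 0], 0], [[0, 0.0379, 0], [0, 0, 0], 0], [[0, 0.0379, 0], [0, 0, 0], 0]]'; python3 steer.py '[[[0, 0.0379, 0], [0, 0, 0], 0], [[0, 0.0379, 0], [0, 0, 0], 0], [[0, 0.0379, 0], [0, 0, 0], 0], [[0, 0, 0], [0, 0, -0.0333], 0], [[0, 0, 0], [0, 0, 0], 0]]'; python3 - <<'E'
from h import *
from rig import r
s=r.sense(); print(s['eef_pos']);plan(s,[576.1,-156.5,240],Rt(-2.1,0))
E
```

```text
clock: 15.47
eef_pos: [683.4, 26.5, 232.2]
tcp_rot: [3.14, 0.358, 1.04]
contact_force: [-0.1, -0.2, -0.8]
opening: -0.001
grasp_force: 0.0
clock: 15.88
eef_pos: [683.5, 24.5, 254.8]
tcp_rot: [3.138, 0.005, 1.038]
contact_force: [1.3, -0.1, 1.2]
opening: 0.001
grasp_force: 0.0
[683.51044127  24.52625331 254.76524736]
move first (tool) mm [-210.4   -0.7   15.9] norm 211.0 | rot [ 0.0036  0.0054 -0.0033] 0.007 | move after rot [-210.5   -1.3   14.8]
```

Scaled: -35 mm / 600 = -0.0583, 0.0054 rad / 3.1416 = 0.0017.

```bash
python3 steer.py '[[[0.0011, 0.0017, -0.0011], [-0.0583, 0, 0], 0], [[0, 0, 0], [-0.0583, 0, 0], 0], [[0, 0, 0], [-0.0583, 0, 0], 0], [[0, 0, 0], [-0.0583, 0, 0], 0], [[0, 0, 0], [-0.0583, 0, 0], 0]]'; python3 steer.py '[[[0, 0, 0], [-0.0417, 0, 0], 0], [[0, 0, 0], [-0.0167, 0, 0.0133], 0], [[0, 0, 0], [0, 0, 0.0133], 0], [[0, 0, 0], [0, 0, 0], 0], [[0, 0, 0], [0, 0, 0], 0]]'; python3 - <<'E'
from h import *
from rig import r
s=r.sense(); print(s['eef_pos'],s['contact_force']);plan(s,[576.1,-156.5,210],Rt(-2.1,0))
E
```

```text
clock: 16.3
eef_pos: [594.4, -125.8, 251.2]
tcp_rot: [-3.138, 0.004, 1.045]
contact_force: [-0.1, -0.1, -0.1]
opening: 0.004
grasp_force: 0.0
clock: 16.72
eef_pos: [578.1, -154.5, 234.3]
tcp_rot: [-3.136, 0.003, 1.044]
contact_force: [0.1, 0.4, -0.5]
opening: 0.001
grasp_force: 0.0
[ 578.08671849 -154.47771584  234.32782919] [ 0.12740949  0.42712521 -0.46430719]
move first (tool) mm [-2.7 -0.6 24.3] norm 24.5 | rot [-0.0051  0.0029  0.0028] 0.007 | move after rot [-2.7 -0.7 24.3]
```

Scaled: 12 mm / 600 = 0.02, 3 mm / 600 = 0.005, -0.005 rad / 3.1416 = -0.0016.

```bash
python3 steer.py '[[[-0.0016, 0.001, 0], [-0.0045, -0.001, 0.02], 0], [[0, 0, 0], [0, 0, 0.02], 0], [[0, 0, 0], [0, 0, 0], 0], [[0, 0, 0], [0, 0, 0.005], 0], [[0, 0, 0], [0, 0, 0.005], 0]]'; python3 steer.py '[[[0, 0, 0], [0, 0, 0.005], 0], [[0, 0, 0], [0, 0, 0.0017], 0], [[0, 0, 0], [0, 0, 0.0017], 0], [[0, 0, 0], [0, 0, 0], 0]]'
```

```text
clock: 17.13
eef_pos: [576.5, -157.5, 205.3]
tcp_rot: [3.14, -0.0, 1.044]
contact_force: [-0.1, -0.2, 1.4]
opening: -0.002
grasp_force: 0.4
clock: 17.47
eef_pos: [576.3, -158.0, 200.6]
tcp_rot: [3.14, -0.001, 1.043]
contact_force: [0.1, 0.9, 1.7]
opening: 0.0
grasp_force: 0.9
```

Scaled: 2 mm / 600 = 0.0033.

```bash
python3 steer.py '[[[0, 0, 0], [0, 0, 0.0033], 0], [[0, 0, 0], [0, 0, 0.0033], 0], [[0, 0, 0], [0, 0, 0], 0]]'; python3 steer.py '[[[0, 0, 0], [0, 0, 0.0017], 0], [[0, 0, 0], [0, 0, 0.0017], 0], [[0, 0, 0], [0, 0, 0], 0]]'
```

```text
clock: 17.72
eef_pos: [576.3, -158.1, 196.3]
tcp_rot: [3.139, -0.0, 1.043]
contact_force: [1.4, 1.9, 2.3]
opening: -0.003
grasp_force: 1.5
clock: 17.97
eef_pos: [576.3, -158.1, 194.5]
tcp_rot: [3.139, -0.0, 1.043]
contact_force: [1.1, 1.3, 4.8]
opening: -0.0
grasp_force: 2.4
```

Scaled: 1 mm / 600 = 0.0017.

```bash
python3 steer.py '[[[0, 0, 0], [0, 0, 0.0017], 0], [[0, 0, 0], [0, 0, 0], 0], [[0, 0, 0], [0, 0, 0], 0]]'; python3 steer.py '[[[0, 0, 0], [0, 0, 0.0017], 0], [[0, 0, 0], [0, 0, 0], 0], [[0, 0, 0], [0, 0, 0], 0]]'
```

```text
clock: 18.22
eef_pos: [576.3, -158.1, 194.0]
tcp_rot: [3.139, -0.001, 1.043]
contact_force: [-0.5, 2.8, 8.4]
opening: -0.001
grasp_force: 4.1
clock: 18.47
eef_pos: [576.4, -158.1, 193.5]
tcp_rot: [3.139, -0.001, 1.043]
contact_force: [-1.7, 2.4, 13.2]
opening: 0.002
grasp_force: 6.3
```

The force jumps at about 10 mm of travel, which is the needle on the cap, before the stop at 16 mm. Lifting off.

Scaled: -6 mm / 600 = -0.01, -5 mm / 600 = -0.0083.

```bash
python3 steer.py '[[[0, 0, 0], [0, 0, 0], 0], [[0, 0, 0], [0, 0, -0.005], 0], [[0, 0, 0], [0, 0, -0.0067], 0], [[0, 0, 0], [0, 0, -0.0083], 0], [[0, 0, 0], [0, 0, -0.01], 0]]'; python3 steer.py '[[[0, 0, 0], [0, 0, -0.0333], 0], [[0, 0, 0], [0, 0, -0.0333], 0], [[0, 0, 0], [0.05, 0, -0.0333], 0], [[0, 0, 0], [0.0583, 0, 0], 0], [[0, 0, 0], [0.0583, 0, 0], 0]]';python3 steer.py '[[[0, 0, 0], [0.0583, 0, 0], 0], [[0, 0, 0], [0, 0, 0], 0], [[0, 0, 0], [0, 0, 0], 0]]'; python3 - <<'E'
from h import *
from rig import r
np.set_printoptions(precision=2,suppress=True)
I=r.grab_frame('scene')[:,:,::-1].copy();cv2.imwrite('pics/scene8.png',I);J=cv2.imread('pics/scene5.png')
T=r.grab_frame('top')[:,:,::-1].copy();T0=cv2.imread('pics/top0.png')
def rb(I,b):
    h=cv2.cvtColor(I,cv2.COLOR_BGR2HSV).astype(int);k=((h[...,0]<12)|(h[...,0]>150))&(h[...,1]>100)&(h[...,2]>60);y0,y1,x0,x1=b
    m=np.zeros(k.shape,bool);m[y0:y1,x0:x1]=k[y0:y1,x0:x1];return [(x[0],x[5]) for x in blobs(m,5)]
for n,A in(('S0',cv2.imread('pics/scene0.png')),('S5',J),('S8',I)): print(n,rb(A,(135,165,350,390)),rb(A,(205,230,365,390)))
print(rb(T0,(220,255,395,435)),rb(T,(220,255,395,435)))
for nm,(y0,y1,x0,x1) in(('bottle',(105,160,290,335)),('tape',(155,195,195,240)),('timer',(315,352,283,324))):print(nm,np.abs(T[y0:y1,x0:x1].astype(int)-T0[y0:y1,x0:x1]).mean())
print(r.sense()['contact_force'])
E
```

```text
clock: 18.88
eef_pos: [575.4, -158.1, 210.2]
tcp_rot: [3.141, 0.001, 1.043]
contact_force: [0.7, -0.1, 0.2]
opening: -0.003
grasp_force: 0.0
clock: 19.3
eef_pos: [626.9, -71.4, 272.3]
tcp_rot: [3.138, -0.001, 1.041]
contact_force: [0.4, -0.6, -0.9]
opening: -0.002
grasp_force: 0.0
clock: 19.55
eef_pos: [643.9, -40.0, 270.0]
tcp_rot: [3.141, 0.001, 1.046]
contact_force: [-1.0, -0.3, 0.7]
opening: 0.002
grasp_force: 0.0
S0 [(np.int32(203), array([368.08, 147.29]))] []
S5 [(np.int32(118), array([370.5 , 149.38]))] [(np.int32(8), array([374.5, 214.5])), (np.int32(9), array([368.22, 227.22]))]
S8 [(np.int32(203), array([368.08, 147.29]))] [(np.int32(6), array([375. , 213.5])), (np.int32(7), array([368.29, 226.86]))]
[(np.int32(219), array([413.85, 236.69]))] [(np.int32(231), array([414.03, 236.74]))]
bottle 95.19730639730639
tape 23.17796296296296
timer 50.02482970775654
[ 0.01 -1.22  0.26]
```

```bash
python3 - <<'E'
import cv2,numpy as np
a=cv2.imread('pics/scene0.png').astype(int);b=cv2.imread('pics/scene8.png').astype(int)
for nm,(y0,y1,x0,x1) in(('bottle',(165,245,190,245)),('tape',(295,337,160,206)),('timer',(300,352,375,428))):print(nm,np.abs(a-b)[y0:y1,x0:x1].mean())
E
```

```text
bottle 4.575909090909091
tape 1.053312629399586
timer 22.287131107885823
```

```bash
python3 - <<'E'
import cv2,numpy as np
a=cv2.imread('pics/scene0.png');b=cv2.imread('pics/scene8.png')
for nm,(y0,y1,x0,x1) in(('bottle',(165,245,190,245)),('timer',(300,352,375,428)),('tape',(295,337,160,206))):
    m=cv2.matchTemplate(b[y0-20:y1+20,x0-20:x1+20],a[y0:y1,x0:x1],cv2.TM_CCOEFF_NORMED);_,v,_,l=cv2.minMaxLoc(m);print(nm,v,np.array(l)-20)
E
```

```text
bottle 0.9732456803321838 [0 1]
timer 0.9509831666946411 [0 0]
tape 0.9997405409812927 [0 0]
```

The bottle, timer and tape roll haven't moved (under about 1 px), the plunger is back up, and nothing is being touched. Handing in.

```bash
python3 -c "
from rig import r
print(r.sign_off())"
```

```text
the job is handed in; nothing more can be done
None
```

The job is handed in but no verdict came back: by my last measurements the green vial stands about 0.3 mm from the needle's axis; I pressed the needle onto its cap with about 13 N on the pad, it sprang back up, and the bottle, timer and tape roll did not move.

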